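# Queue the tall blank on the sloped rest

## Task

Set up the next milling job: slide the tall plywood blank straight up out of the slotted rack by its top edge and lean it on the sloped dark steel rest, in the gap between the two finished aluminium parts, with clear space left on both sides of it. Its lower edge must sit flat on the ledge and its broad face flat against the back; set it down on the ledge before letting go, do not drop it. Leave the finished parts, the short blanks and the other things on the bench where they are.

Things in the scene. Friction and masses are not known exactly. Their poses are not given: they have to be found in the camera images.
- tall_blank: Tall plywood blank, a plain board 8 mm thick (its x), 90 mm wide (y), 120 mm tall (z), 50 to 115 g. Origin: centre of its lower edge; top edge at z = 120 mm. Starts upright in any of the rack's four slots, lower edge on the rack's floor, standing 50 mm higher than the short blanks.
- rack: Fixed grey slotted rack, 169 mm (x) by 109 mm (y) by 55 mm high, origin under its centre, floor 6 mm thick. Four upright slots, open on top, at x = -54, -18, 18, 54 mm, each 11 mm wide along x, hold one blank each, its faces across the rack's x axis. Only the side edges are guided, by 12 mm deep ribs on the two side walls, with 1.5 mm play all round.
- short_a: A short plywood blank, 8 mm (x) by 90 mm (y) by 70 mm tall (z), origin at the centre of its lower edge. Stands in a rack slot and stays there.
- short_b: Another short blank, same as short_a.
- short_c: Another short blank, same as short_a.
- rest: Fixed base plate of the sloped dark steel rest, 100 mm (x) by 310 mm (y) by 10 mm, origin under its centre. It carries the cradle; the open side faces its +x, away from the robot.
- cradle: Back and ledge of the rest, leaning back 25 degrees towards the robot. Origin: middle of the inner corner of back and ledge, 24 mm above the bench. x points out of the back's face, y along the ledge, z up along the back. Back 310 mm long, 8 mm thick, up to z = 60 mm; ledge out to x = 24 mm, its top at z = 0, no lip. A blank leaning properly has its origin at x = 4 mm, z = 0 and its z along this z.
- part_square: Finished aluminium part with a square top, 8 mm (x) by 60 mm wide (y) by 78 mm tall (z), loose, leaning on the rest on the cradle's +y side. Origin at the centre of its lower edge, axes as the cradle's.
- part_arch: Finished aluminium part with an arched top, 8 mm (x) by 60 mm wide (y) by 78 mm tall (z), loose, leaning on the rest on the cradle's -y side. Origin at the centre of its lower edge, axes as the cradle's. Between the two finished parts 108 to 136 mm of ledge are free.
- parts_box: Bystander: flat closed plastic box 77 x 132 x 30 mm, beyond the rest; origin under its centre.
- screwdriver: Bystander: screwdriver lying on the bench beyond the rack, about 200 mm long.
- mouse: Bystander: black computer mouse 100 x 58 x 31 mm, origin under its centre, to the left of the rack.

How it is judged:
On the way, in this order (a step that is already met when the one before it is completed fails the run):
1. the tall blank is held and has been drawn up clear of the rack, still upright (z of tall_blank in the frame of rack above 0.056 m and angle between tall_blank's own z axis and vertical below 0.35 rad and contact force between the fingers and tall_blank above 0.3 N and horizontal distance between tall_blank and rack below 0.1 m), for 0.05 s.
2. the tall blank's lower edge is brought down to the ledge while still held (z of tall_blank in the frame of cradle between -0.004 and 0.01 m and x of tall_blank in the frame of cradle between -0.002 and 0.024 m and contact force between the fingers and tall_blank above 0.3 N), for 0.05 s.
At the end, for the whole second after the job is handed in: The tall blank leans still on the rest: lower edge on the ledge within 4 mm, origin 1 to 8 mm from the back, aligned within 4 degrees, at least 4 mm clear of each finished part. Finished parts and short blanks are within 10 mm of where they began (z of tall_blank in the frame of cradle between -0.004 and 0.004 m and x of tall_blank in the frame of cradle between 0.001 and 0.008 m and angle between the z axis of tall_blank and the z axis of cradle, either way round below 0.07 rad and angle between the y axis of tall_blank and the y axis of cradle, either way round below 0.07 rad and angle between tall_blank's own z axis and vertical below 0.8 rad and y of tall_blank in the frame of part_square below -0.079 m and y of tall_blank in the frame of part_arch above 0.079 m and linear speed of tall_blank below 0.01 m/s and distance of each of short_a, short_b, short_c, part_square, part_arch from where it was at the start of the episode below 0.01 m); the robot touches nothing.
It fails at once if a finished part is pushed by more than 10 mm (distance of any of part_square, part_arch from where it was at the start of the episode above 0.01 m).
It fails at once if a short blank is pulled or pushed by more than 10 mm (distance of any of short_a, short_b, short_c from where it was at the start of the episode above 0.01 m).
It fails at once if a bystander is moved by more than 30 mm (distance of any of parts_box, screwdriver, mouse from where it was at the start of the episode above 0.03 m).
It also fails if it takes over 45 s, if anything falls off the work surface, if the arm or the gripper's body presses on something with over 40 N, if the wrist force passes 120 N, or if a joint passes its speed limit or range.

## Robot

A 7-joint arm with a two-finger parallel gripper is mounted at the origin on the work surface. World frame = base frame: x ahead of the robot, y to its left, z up, the work surface at z = 0. Lengths are in m, angles in rad, forces in N, time in s.
With the tool pointing down it reaches from about 0.425 to 0.875 m from the base axis. Payload 4.7 kg.
Tool frame: the origin (TCP) lies on the mounting face of the last link; the fingertips stand 182 mm ahead of it and the grasp point (between the pads) lies 164 mm ahead of it; x points along the fingers, y is the direction in which the jaws open and shut, and the axes are right-handed (so a half turn about x gives the same grasp; the last joint's range is limited). The gripper opens to 87 mm and grips with 3 to 60 N. Pads are 19 mm wide; open, the fingers measure 117 mm over their backs; the gripper's body (75 mm by 190 mm) begins 51 mm behind the grasp point.
Start: joints at [1.278, 0.321, -0.07, 1.45, 0.023, 1.371, -0.057], TCP at [0.196, -0.62, 0.405] pointing down, gripper open.
Joint ranges: [-2.86, 2.86], [-0.3, 2.09], [-1.38, 1.24], [0.06, 2.45], [-1.56, 4.7], [0.09, 2.05], [-2.69, 2.69]. Speed limits (rad/s): [2.57, 2.57, 3.14, 3.14, 3.14, 3.14, 3.14].

## Interface

Orientations are given as a rotation vector (axis times angle).
In Python, from bench import monitor, get_image, ctrl gives the robot as it stands.
- The arm moves only by the shell command python3 -m creep 'ROWS' [FORCE]. ROWS is JSON, a list of rows, each a list of 7 numbers: the shift along the tool's x, y, z in mm, then the turn, a rotation vector about the tool's x, y, z in rad, then the finger opening in mm, from 0 to 87. A call has 1 to 5 rows; each row shifts and turns the commanded pose from where the row before left it, along the tool's axes as they then stand; what a row does not reach is not made up. A row lasts 1/10 s, in which the tool goes at most 50 mm and 8.59 degrees, less where a joint would pass 70% of its speed; a pose out of reach is approached as far as the arm can. A call is refused whole if a number of a shift passes 50 or a number of a turn 0.15, either way. A call with a gripper value outside its range is refused whole. The fingers move at their own pace and stop on an object; FORCE is the grip in N (left out, the last holds). Time passes only in rows, so rows that do not move let the fingers close. It gives the time, the measured TCP pose, the force and the opening at its end, in the units of the state.
- monitor.get_state(): the state, without advancing time (a new reading comes with each control period).
- get_image(name): name is "scene" or "top" or "wrist"; returns a dict with "img" (384x512x3 uint8, red, green, blue), "mtx" (3x3 intrinsics, pixels), "view" (4x4, takes a point from world to camera coordinates). Camera axes: x right, y up, looking along -z (the intrinsics and any distortion apply to the point x, -y, -z); pixel columns grow to the right and rows downward; lengths in m; the calibration is good to about 2 mm. The wrist camera is an equidistant fisheye: a pixel r from the principal point sees the ray r / f radians off the axis. A picture is of the moment at which its call begins. There is no depth.
- ctrl.close_job(): hands the job in, once; it reports no verdict.
The state is a dict: "time": time; "joint_positions": joint angles; "qd": joint speeds; "joint_torque": joint torques, N m; "position": TCP position; "tool_rot": TCP orientation; "ft_force": force on the tool from outside, world axes, zero at the start; "torque": the same for the moment, N m; "grip_width": opening from 0.0 (shut) to 1.0 (fully open).
Only numpy, scipy, OpenCV 4.12 (cv2) and the standard library are available. Lean on these libraries where they do the work, as an engineer would, in place of code of your own. Each camera call takes 0.05 s, during which the arm holds its last target.

## Working session

There is one attempt and no reset: what is moved stays moved. The work goes in short steps, Python scripts to look and compute and a shell command to move; the robot and the scene stay as the last step left them, time stands still between calls to the robot, and variables do not carry over. Pictures are saved under pics/ and viewed, and the job is handed in when it is done.

```bash
ls; mkdir -p pics
python3 - <<'E'
from bench import monitor,get_image
import cv2
s=monitor.get_state();print({k:s[k] for k in('time','position','tool_rot','grip_width','ft_force')})
for n in('scene','top','wrist'):
    d=get_image(n);cv2.imwrite(f'pics/{n}0.png',d['img'][:,:,::-1]);print(n,d['mtx'].round(2).tolist(),d['view'].round(4).tolist(),[k for k in d])
E
```

```text
pics
{'time': 0.0, 'position': array([ 0.19620417, -0.61945064,  0.40366437]), 'tool_rot': array([ 2.0564427 ,  0.3200242 , -2.05724889]), 'grip_width': 1.000410895583738, 'ft_force': array([-0.60242404, -0.25672025,  0.33049128])}
scene [[417.68, 0.0, 256.11], [0.0, 417.68, 190.08], [0.0, 0.0, 1.0]] [[0.2604, 0.9655, 0.0006, -0.2386], [-0.7928, 0.2134, 0.5709, 0.45], [0.5511, -0.1491, 0.821, -1.4762], [0.0, 0.0, 0.0, 1.0]] ['img', 'mtx', 'view']
top [[397.09, 0.0, 253.77], [0.0, 397.09, 195.28], [0.0, 0.0, 1.0]] [[0.0201, -0.9998, -0.0054, 0.0605], [0.9967, 0.0196, 0.0783, -0.6168], [-0.0782, -0.007, 0.9969, -0.9435], [0.0, 0.0, 0.0, 1.0]] ['img', 'mtx', 'view']
wrist [[297.32, 0.0, 254.33], [0.0, 297.32, 189.9], [0.0, 0.0, 1.0]] [[0.3027, -0.9531, -0.0014, -0.6491], [0.9109, 0.2898, -0.2937, 0.0359], [0.2804, 0.0876, 0.9559, -0.3919], [0.0, 0.0, 0.0, 1.0]] ['img', 'mtx', 'view']
```

View pics/scene0.png

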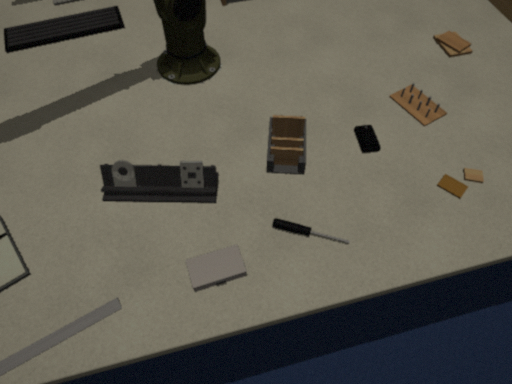

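View pics/top0.png

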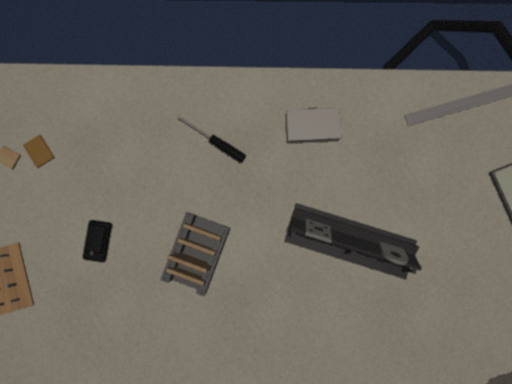

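View pics/wrist0.png

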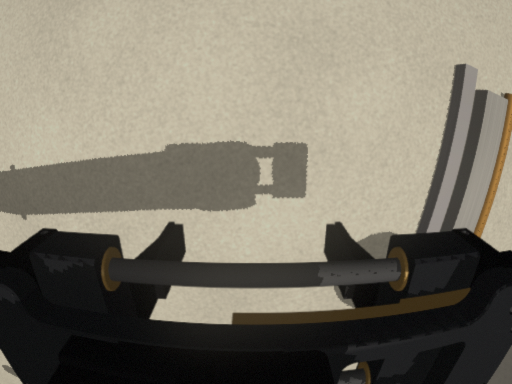

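The scene view shows the rack near (287,145) and the rest near (160,182). In the top view the rack is near (197,253), with four blanks, and the rest near (352,240). I'll enlarge both.

Run:
```python
import cv2,numpy as np
t=cv2.imread('pics/top0.png');s=cv2.imread('pics/scene0.png')
f=lambda im,x,y,w,h,k:cv2.resize(np.clip(im[y:y+h,x:x+w]*1.6,0,255).astype('uint8'),None,fx=k,fy=k,interpolation=cv2.INTER_CUBIC)
cv2.imwrite('pics/top0_rack.png',f(t,150,200,90,100,6))
cv2.imwrite('pics/top0_rest.png',f(t,275,190,155,100,5))
cv2.imwrite('pics/scene0_z.png',f(s,90,100,230,120,3.4))
```

```text
(no output)
```

View pics/top0_rack.png

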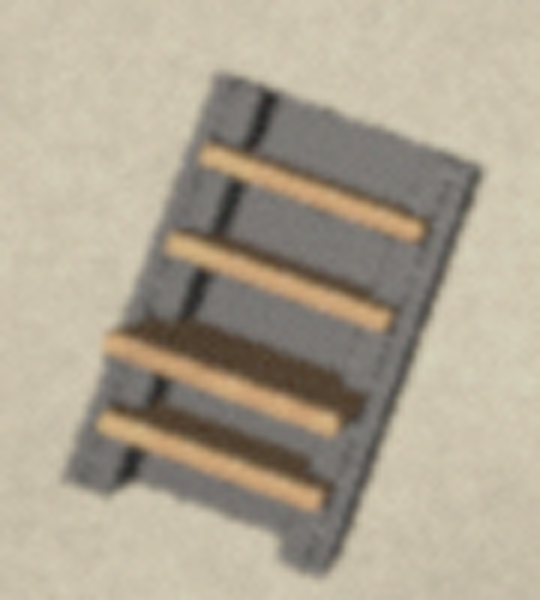

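View pics/top0_rest.png

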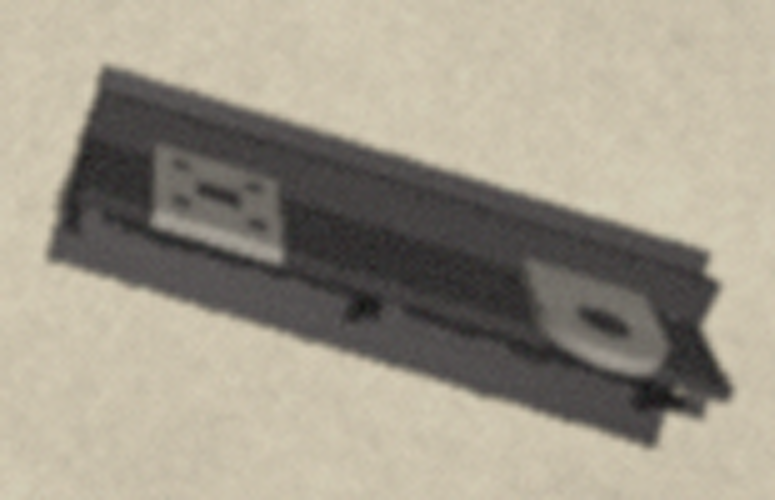

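View pics/scene0_z.png

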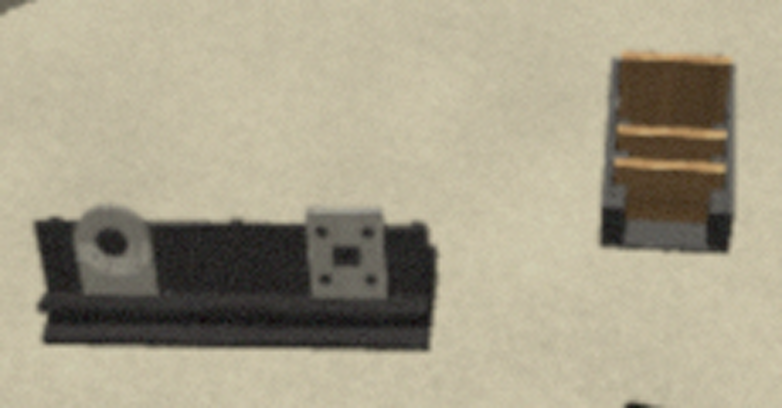

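Enlarged top view: the third strip from the far end, from (168,256) to (207,271), is shifted outward and casts the widest shadow. So it is the tall blank in the x=-18 slot. The square part is on the left of the rest and the arch on the right, with the gap between them clear. Next I'll measure.

```bash
cat > h.py <<'E'
import numpy as np,cv2
def cast(d,px,z):
    V=d['view'];R=V[:3,:3];c=-R.T@V[:3,3];px=np.atleast_2d(px).astype(float)
    K=d['mtx'];r=np.c_[(px[:,0]-K[0,2])/K[0,0],-(px[:,1]-K[1,2])/K[1,1],-np.ones(len(px))]@R
    return c+r*((z-c[2])/r[:,2])[:,None]
def proj(d,P):
    P=np.atleast_2d(P);V=d['view'];q=P@V[:3,:3].T+V[:3,3];K=d['mtx']
    return np.c_[K[0,2]+K[0,0]*q[:,0]/-q[:,2],K[1,2]-K[1,1]*q[:,1]/-q[:,2]]
E
python3 - <<'E'
from h import *
from bench import get_image
d=get_image('top');im=d['img'].astype(int)
hsv=cv2.cvtColor(d['img'],cv2.COLOR_RGB2HSV)
m=((hsv[...,0]>8)&(hsv[...,0]<20)&(hsv[...,1]>85)&(hsv[...,2]>115)).astype('uint8')
m[:,:150]=0;m[:,240:]=0;m[:200]=0;m[300:]=0
n,l,st,ce=cv2.connectedComponentsWithStats(m)
for i in range(1,n):
    if st[i,4]<30: continue
    pts=np.argwhere(l==i)[:,::-1]
    r=cv2.minAreaRect(pts.astype('float32'));b=cv2.boxPoints(r)
    for z in(.126,.076):
        W=cast(d,b,z)[:,:2];c=cast(d,pts,z)[:,:2].mean(0)
        e=W[np.argsort(W[:,1])];lo=e[:2].mean(0);hi=e[2:].mean(0);v=hi-lo
        print(i,st[i,4],'z',z,'ctr',c.round(4),'len',np.linalg.norm(v).round(4),'ang y-axis deg',np.degrees(np.arctan2(-v[0],v[1])).round(2))
# scene view: top edge check
E
```

```text
1 81 z 0.126 ctr [0.526  0.1841] len 0.0812 ang y-axis deg -19.24
1 81 z 0.076 ctr [0.5252 0.191 ] len 0.0859 ang y-axis deg -19.24
2 89 z 0.126 ctr [0.4938 0.1951] len 0.0809 ang y-axis deg -19.17
2 89 z 0.076 ctr [0.4911 0.2026] len 0.0856 ang y-axis deg -19.17
3 95 z 0.126 ctr [0.4567 0.213 ] len 0.0863 ang y-axis deg -19.08
3 95 z 0.076 ctr [0.4519 0.2215] len 0.0913 ang y-axis deg -19.08
4 87 z 0.126 ctr [0.4294 0.2165] len 0.0805 ang y-axis deg -18.79
4 87 z 0.076 ctr [0.4231 0.2252] len 0.0851 ang y-axis deg -18.79
```

Run:
```python
from h import *
from bench import get_image
d=get_image('top');g=cv2.cvtColor(d['img'],cv2.COLOR_RGB2GRAY)
hsv=cv2.cvtColor(d['img'],cv2.COLOR_RGB2HSV)
for name,x0,x1,y0,y1 in(('rack',150,240,200,300),('rest',275,430,190,290)):
    s=hsv[y0:y1,x0:x1]
    m=(s[...,2]<112).astype('uint8')
    c=max(cv2.findContours(m,cv2.RETR_EXTERNAL,cv2.CHAIN_APPROX_NONE)[0],key=cv2.contourArea)
    r=cv2.minAreaRect(c);b=cv2.boxPoints(r)+[x0,y0]
    ap=cv2.approxPolyDP(c,3,True)[:,0]+[x0,y0]
    print(name,'box',b.round(1).tolist());print(ap.tolist())
    for z in(0,.01,.055): print(z,cast(d,ap,z)[:,:2].round(4).tolist())
# parts
s=hsv[190:290,275:430]
m=((s[...,2]>85)&(s[...,2]<150)&(s[...,1]<60)).astype('uint8')
print(np.percentile(s[...,1],[10,50,90]))
n,l,st,ce=cv2.connectedComponentsWithStats(m)
for i in range(1,n):
    if st[i,4]>40: print(st[i],ce[i]+[275,190])
```

```text
rack box [[158.7, 279.9], [184.9, 210.0], [231.4, 227.4], [205.1, 297.3]]
[[185, 212], [168, 255], [206, 271], [167, 259], [160, 280], [177, 281], [203, 296], [230, 228]]
0 [[0.5722, 0.2435], [0.4651, 0.282], [0.428, 0.1868], [0.4553, 0.2841], [0.4038, 0.2994], [0.4022, 0.2575], [0.3673, 0.1924], [0.5347, 0.1303]]
0.01 [[0.5719, 0.2417], [0.4659, 0.2798], [0.4291, 0.1856], [0.4562, 0.2819], [0.4052, 0.297], [0.4036, 0.2555], [0.3691, 0.1911], [0.5348, 0.1296]]
0.055 [[0.5704, 0.2336], [0.4693, 0.2699], [0.4342, 0.1801], [0.46, 0.2719], [0.4114, 0.2864], [0.4099, 0.2468], [0.3769, 0.1854], [0.535, 0.1267]]
rest box [[281.8, 241.5], [294.3, 201.2], [429.0, 243.2], [416.5, 283.5]]
[[295, 203], [284, 242], [403, 279], [409, 272], [421, 269], [415, 255], [419, 247], [415, 239]]
0 [[0.6001, -0.0303], [0.5029, -0.0042], [0.4186, -0.2972], [0.4359, -0.3121], [0.4438, -0.3416], [0.4776, -0.3273], [0.4974, -0.3374], [0.5168, -0.3278]]
0.01 [[0.5995, -0.0293], [0.5033, -0.0035], [0.4198, -0.2936], [0.4369, -0.3083], [0.4448, -0.3375], [0.4782, -0.3233], [0.4978, -0.3333], [0.5171, -0.3238]]
0.055 [[0.5968, -0.0249], [0.505, -0.0003], [0.4254, -0.2771], [0.4417, -0.2911], [0.4491, -0.3189], [0.4811, -0.3054], [0.4998, -0.3149], [0.5181, -0.3059]]
[12. 37. 40.]
[    0     0   155   100 10188] [351.7814095  238.53975265]
[31 42 25 10 72] [318.20833333 236.83333333]
```

```bash
cat >> h.py <<'E'
from scipy.spatial.transform import Rotation as Rt
def tool():
    from bench import monitor
    s=monitor.get_state();return np.array(s['position']),Rt.from_rotvec(s['tool_rot']).as_matrix(),s
def togo(p,R,tp,tR):
    """shift in tool axes (mm) if turn is done last, remaining turn rotvec (tool axes)"""
    return (R.T@(np.array(tp)-p)*1e3).round(1),Rt.from_matrix(R.T@tR).as_rotvec().round(4)
def Rdown(y): # tool x down, tool y along given horizontal dir
    x=np.array([0,0,-1.]);y=np.array([y[0],y[1],0.]);y/=np.linalg.norm(y);return np.c_[x,y,np.cross(x,y)]
E
python3 - <<'E'
from h import *
from bench import get_image
p,R,s=tool();print(R.round(3),s['joint_positions'],s['time'])
d=get_image('wrist');V=d['view'];c=-V[:3,:3].T@V[:3,3]
print('cam in tool',(R.T@(c-p)).round(4),'axis in tool',(R.T@(-V[2,:3])).round(3),'axis world',-V[2,:3])
a=np.radians(19);print(togo(p,R,[.457,.213,.5],Rdown([np.cos(a),-np.sin(a)])),togo(p,R,[.44,-.2,.5],Rdown([-np.cos(a),np.sin(a)])))
# rest lines
d=get_image('top');hsv=cv2.cvtColor(d['img'],cv2.COLOR_RGB2HSV)
m=(hsv[...,2]<112).astype('uint8')
V=hsv[...,2].astype(float)
def edge(col,r0,r1): # first crossing from bright to dark scanning rows r0->r1
    st=1 if r1>r0 else -1
    v=V[r0:r1:st,col];i=np.argmax(v<112);t=(v[i-1]-112)/(v[i-1]-v[i]);return r0+st*(i-1+t)
for nm,r0,r1,cs,z in(('front',190,290,range(300,412),.01),('rear',295,190,range(290,400),0.01)):
    pts=np.array([[c,edge(c,r0,r1)] for c in cs]);
    vx,vy,x0,y0=cv2.fitLine(pts.astype('float32'),cv2.DIST_HUBER,0,.01,.01).ravel()
    q=np.array([[x0-vx*50,y0-vy*50],[x0+vx*50,y0+vy*50]]);w=cast(d,q,z)[:,:2];u=w[0]-w[1];u/=np.linalg.norm(u)
    n=np.array([u[1],-u[0]]);print(nm,'ydir',u,np.degrees(np.arctan2(u[0],u[1])),'offset',w.mean(0)@n)
E
```

```text
[[-0.     0.302 -0.953]
 [ 0.001 -0.953 -0.302]
 [-1.    -0.001  0.   ]] [ 1.27809613  0.32140459 -0.07008225  1.45104373  0.02262393  1.37077511
 -0.05693109] 0.25
cam in tool [ 0.0195 -0.0002 -0.0813] axis in tool [0.956 0.    0.294] axis world [-0.28008225 -0.08839901 -0.95589725]
(array([ -95.2, -715. , -500. ]), array([-9.324e-01, -3.000e-04,  8.000e-04])) (array([ -95.5, -326.5, -359.1]), array([2.2092e+00, 1.0000e-03, 4.0000e-04]))
front ydir [0.278089   0.96055531] 16.146183355605334 offset 0.5874136884127159
rear ydir [0.27742577 0.96074708] 16.10662631029839 offset 0.4844426870909807
```

```bash
python3 -m creep '[[-11,0,0,-0.14,0,0,87],[-11,0,0,-0.14,0,0,87],[-11,0,0,-0.14,0,0,87],[-11,0,0,-0.14,0,0,87],[-11,0,0,-0.14,0,0,87]]'
python3 -m creep '[[0,0,0,-0.14,0,0,87],[0,0,0,-0.14,0,0,87]]'
python3 - <<'E'
from h import *
p,R,s=tool();print(p,s['time']);a=np.radians(16.1)
print(togo(p,R,[.49,-.24,.465],Rdown([np.cos(a),-np.sin(a)])))
E
```

```text
time: 0.85
position: [0.1963, -0.6196, 0.4602]
tool_rot: [1.607, 0.891, -1.607]
ft_force: [-0.2, -0.3, -0.5]
grip_width: 1.003
time: 1.05
position: [0.1963, -0.6197, 0.4604]
tool_rot: [1.411, 1.063, -1.411]
ft_force: [-0.1, 0.5, -1.4]
grip_width: 1.0
[ 0.19630335 -0.61969783  0.4603608 ] 1.05
(array([  -4.9,  178.1, -445.8]), array([ 0.0027,  0.0009, -0.0005]))
```

```bash
python3 -m creep '[[0,18,-45,0,0,0,87],[0,18,-45,0,0,0,87],[0,18,-45,0,0,0,87],[0,18,-45,0,0,0,87],[0,18,-45,0,0,0,87]]' >/dev/null
python3 -m creep '[[-1,18,-45,0,0,0,87],[-1,18,-45,0,0,0,87],[-1,18,-45,0,0,0,87],[-1,18,-45,0,0,0,87],[0,16,-41,0,0,0,87]]'
python3 -m creep '[[0,0,0,0,0,0,87],[0,0,0,0,0,0,87]]'
python3 - <<'E'
from h import *
from bench import get_image
d=get_image('wrist');cv2.imwrite('pics/wrist1.png',d['img'][:,:,::-1]);np.savez('w1.npz',**d)
d=get_image('scene');np.savez('s1.npz',**d)
p,R,s=tool();print(p,R.round(3))
E
```

```text
time: 2.05
position: [0.4932, -0.239, 0.4643]
tool_rot: [1.415, 1.06, -1.414]
ft_force: [0.9, 0.1, -0.8]
grip_width: 0.998
time: 2.25
position: [0.4926, -0.2402, 0.4638]
tool_rot: [1.413, 1.063, -1.413]
ft_force: [0.3, -0.4, -0.2]
grip_width: 0.998
[ 0.49143688 -0.24268204  0.46362331] [[-0.001  0.959 -0.282]
 [-0.001 -0.282 -0.959]
 [-1.    -0.     0.001]]
```

View pics/wrist1.png

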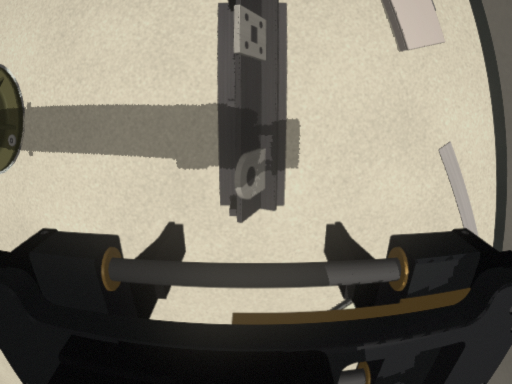

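The wrist view looks straight down on the rest: the square part is near (250,32) and the arch near (251,172). I'll enlarge both ends.

Run:
```python
import cv2,numpy as np
t=cv2.imread('pics/wrist1.png')
f=lambda x,y,w,h,k:cv2.resize(np.clip(t[y:y+h,x:x+w]*1.8,0,255).astype('uint8'),None,fx=k,fy=k,interpolation=cv2.INTER_CUBIC)
cv2.imwrite('pics/w1a.png',f(205,0,95,72,8))
cv2.imwrite('pics/w1b.png',f(205,140,95,90,6.5))
```

```text
(no output)
```

View pics/w1a.png

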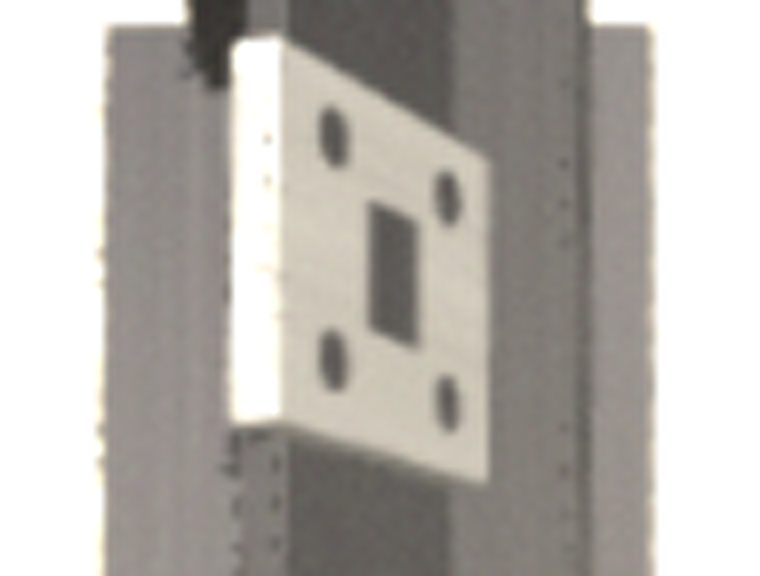

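View pics/w1b.png

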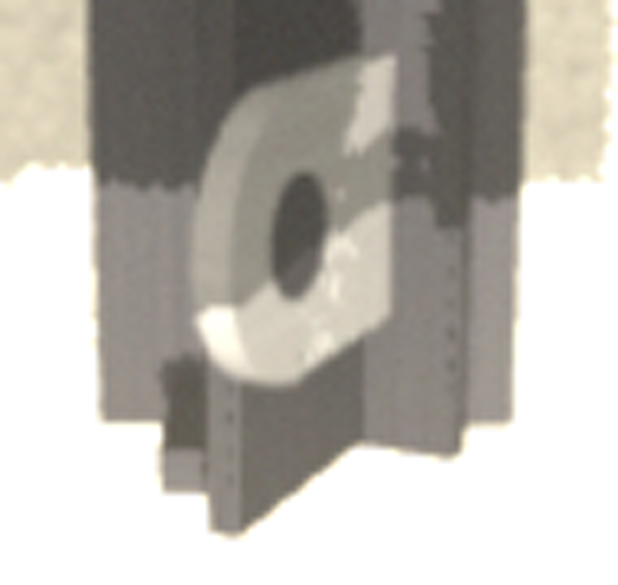

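```bash
cat >> h.py <<'E'
def castw(d,px,z):
    V=d['view'];R=V[:3,:3];c=-R.T@V[:3,3];px=np.atleast_2d(px).astype(float);K=d['mtx']
    u=np.c_[(px[:,0]-K[0,2])/K[0,0],(px[:,1]-K[1,2])/K[1,1]];t=np.linalg.norm(u,axis=1)+1e-12
    r=np.c_[u[:,0]/t*np.sin(t),-u[:,1]/t*np.sin(t),-np.cos(t)]@R
    z=np.broadcast_to(z,len(px));return c+r*((z-c[2])/r[:,2])[:,None]
E
python3 - <<'E'
from h import *
d=np.load('w1.npz')
a=np.radians(16.1);n=np.array([np.cos(a),-np.sin(a)]);u=np.array([np.sin(a),np.cos(a)])
A=lambda x,y:[205+(x+.5)/8-.5,(y+.5)/8-.5]
B=lambda x,y:[205+(x+.5)/6.5-.5,140+(y+.5)/6.5-.5]
L=[('sq low L',A(488,160),.0274),('sq low R',A(488,482),.0274),('sq top L',A(282,38),.0981),('sq top R',A(284,422),.0981),
('ar low L',B(395,58),.0274),('ar low R',B(390,315),.0274),
('corner1',A(447,110),.024),('corner1b',A(449,540),.024),('corner end',B(360,445),.024),('ledge end',B(460,455),.0341),('ledge',A(588,400),.0341),('back end',B(240,533),.0784),('back top',A(289,500),.0784),
('base FL',A(650,25),.01),('base RL',A(106,25),.01),('base FR',B(512,420),.01),('base RR',B(102,418),.01)]
for nm,px,z in L:
    w=castw(d,px,z)[0,:2];print(f'{nm:10s} world {w.round(4)} n {w@n:.4f} u {w@u:.4f}')
E
```

```text
sq low L   world [ 0.5628 -0.0537] n 0.5556 u 0.1045
sq low R   world [ 0.5464 -0.1104] n 0.5556 u 0.0454
sq top L   world [ 0.5317 -0.0451] n 0.5234 u 0.1041
sq top R   world [ 0.5157 -0.1025] n 0.5239 u 0.0445
ar low L   world [ 0.5119 -0.2309] n 0.5559 u -0.0799
ar low R   world [ 0.4952 -0.287 ] n 0.5553 u -0.1384
corner1    world [ 0.559  -0.0417] n 0.5486 u 0.1149
corner1b   world [ 0.5373 -0.1182] n 0.5490 u 0.0354
corner end world [ 0.4799 -0.3165] n 0.5489 u -0.1710
ledge end  world [ 0.502  -0.3215] n 0.5714 u -0.1696
ledge      world [ 0.5663 -0.1017] n 0.5723 u 0.0593
back end   world [ 0.4555 -0.3084] n 0.5232 u -0.1699
back top   world [ 0.5131 -0.1112] n 0.5238 u 0.0355
base FL    world [ 0.6009 -0.0304] n 0.5858 u 0.1374
base RL    world [ 0.5062 -0.0028] n 0.4871 u 0.1377
base FR    world [ 0.5155 -0.3256] n 0.5856 u -0.1699
base RR    world [ 0.4211 -0.298 ] n 0.4873 u -0.1695
```

Measurements agree. The corner line sits at n=0.549 by four independent cues, the yaw is -16.1°, and the gap is 125 mm, centred at u=-0.0175. Next is the rack.

Run:
```python
from h import *
p,R,s=tool();a=np.radians(19.1)
print(togo(p,R,[.457,.2135,.42],Rdown([np.cos(a),-np.sin(a)])))
```

```text
(array([  43.3, -161.7, -428. ]), array([0.0474, 0.0009, 0.0004]))
```

```bash
python3 -m creep '[[0,-16,-43,0,0,0,87],[0,-16,-43,0,0,0,87],[0,-16,-43,0,0,0,87],[0,-16,-43,0,0,0,87],[0,-16,-43,0,0,0,87]]' >/dev/null
python3 -m creep '[[0,-16,-43,0,0,0,87],[10,-16,-43,0,0,0,87],[10,-16,-43,0,0,0,87],[10,-16,-43,0,0,0,87],[13,-16,-41,0.047,0,0,87]]'
python3 -m creep '[[0,0,0,0,0,0,60],[0,0,0,0,0,0,60],[0,0,0,0,0,0,60]]'
python3 - <<'E'
from h import *
from bench import get_image
d=get_image('wrist');cv2.imwrite('pics/wrist2.png',d['img'][:,:,::-1]);np.savez('w2.npz',**d)
p,R,s=tool();print(p,R.round(3),s['time']);a=np.radians(19.1)
print(togo(p,R,[.457,.2135,.42],Rdown([np.cos(a),-np.sin(a)])))
E
```

```text
time: 3.35
position: [0.4588, 0.2143, 0.421]
tool_rot: [1.453, 1.029, -1.451]
ft_force: [0.7, -0.4, -0.7]
grip_width: 1.002
time: 3.65
position: [0.4595, 0.2119, 0.4208]
tool_rot: [1.451, 1.031, -1.452]
ft_force: [0.2, 0.1, 0.6]
grip_width: 0.813
[0.45947855 0.21189941 0.42085938] [[ 0.     0.944 -0.329]
 [-0.001 -0.329 -0.944]
 [-1.     0.001  0.001]] 3.7
(array([ 0.9, -2.9, -0.7]), array([-0.0019,  0.0008, -0.0008]))
```

View pics/wrist2.png

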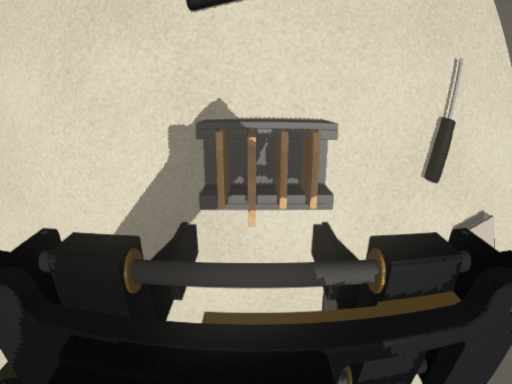

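The tall blank's top runs from (252,130) to (252,226), centred between the jaws. I'll measure its line.

Run:
```python
from h import *
d=np.load('w2.npz');im=d['img']
hsv=cv2.cvtColor(im,cv2.COLOR_RGB2HSV)
z=cv2.resize(np.clip(im[110:235,190:345,::-1]*1.6,0,255).astype('uint8'),None,fx=4.8,fy=4.8,interpolation=cv2.INTER_CUBIC);cv2.imwrite('pics/w2z.png',z)
for r in(132,140,150,160,170,180,190,200,210,218,224,226,228):
    row=hsv[r,235:268];ok=[c+235 for c in range(33) if 5<row[c,0]<22 and row[c,1]>90]
    print(r,ok[:1],ok[-1:],[int(hsv[r,c,2]) for c in ok])
```

```text
132 [249] [254] [93, 94, 95, 96, 94, 94]
140 [248] [254] [128, 131, 137, 132, 151, 199, 205]
150 [248] [255] [113, 113, 114, 113, 113, 112, 113, 108]
160 [248] [255] [117, 118, 118, 118, 117, 117, 117, 112]
170 [248] [255] [113, 115, 117, 117, 118, 119, 119, 117]
180 [248] [254] [119, 123, 123, 122, 121, 121, 122]
190 [248] [255] [119, 124, 125, 127, 127, 128, 129, 121]
200 [248] [255] [117, 122, 122, 122, 122, 122, 122, 116]
210 [249] [254] [132, 148, 184, 190, 190, 182]
218 [248] [254] [214, 220, 220, 220, 219, 218, 216]
224 [248] [254] [208, 219, 220, 220, 220, 220, 220]
226 [] [] []
228 [] [] []
```

View pics/w2z.png

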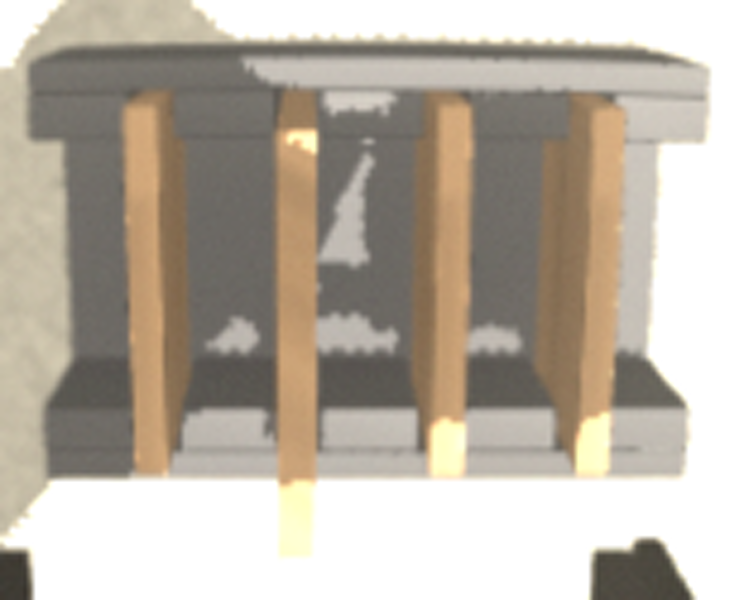

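Run:
```python
from h import *
d=np.load('w2.npz');Z=lambda x,y:[190+(x+.5)/4.8-.5,110+(y+.5)/4.8-.5]
f=castw(d,[Z(297,92),Z(297,128),Z(297,300),Z(295,480),Z(295,555)],.126);print(f.round(4));e=f[-1]
for q in f[:2]: print('len',np.linalg.norm(q-e),'yaw',np.degrees(np.arctan2(q[0]-e[0],q[1]-e[1])),'mid',(q+e)/2)
p,R,s=tool()
print('mid in tool mm',(R.T@((f[0]+e)/2-p)*1e3).round(1),(R.T@((f[1]+e)/2-p)*1e3).round(1))
```

```text
[[0.4756 0.2651 0.126 ]
 [0.4733 0.2584 0.126 ]
 [0.462  0.226  0.126 ]
 [0.449  0.1902 0.126 ]
 [0.4434 0.1742 0.126 ]]
len 0.09641612346161053 yaw 19.53490949435755 mid [0.45948047 0.21961945 0.126     ]
len 0.08939476971164942 yaw 19.558876963270006 mid [0.45832419 0.2163046  0.126     ]
mid in tool mm [294.9  -2.8  -7.5] [294.9  -2.8  -4. ]
```

```bash
python3 -m creep '[[30,-2.6,-3,-0.003,0,0,60],[30,0,0,0,0,0,60],[30,0,0,0,0,0,60],[30,0,0,0,0,0,60],[20,0,0,0,0,0,60]]' 
python3 -m creep '[[11,0,0,0,0,0,60],[0,0,0,0,0,0,60],[0,0,0,0,0,0,60]]'
python3 - <<'E'
from h import *
from bench import get_image
d=get_image('wrist');d2=get_image('scene')
cv2.imwrite('pics/w3.png',cv2.resize(np.clip(d['img'][90:300,130:390,::-1]*1.5,0,255).astype('uint8'),None,fx=3,fy=2.8));
cv2.imwrite('pics/s3.png',cv2.resize(np.clip(d2['img'][60:200,220:360,::-1]*1.6,0,255).astype('uint8'),None,fx=4,fy=4))
p,R,s=tool();print(p,R.round(3))
E
```

```text
time: 4.2
position: [0.4574, 0.2155, 0.2789]
tool_rot: [1.447, 1.033, -1.451]
ft_force: [0.4, -0.4, -0.2]
grip_width: 0.689
time: 4.5
position: [0.4577, 0.2176, 0.2706]
tool_rot: [1.448, 1.034, -1.446]
ft_force: [-0.3, -0.7, -0.7]
grip_width: 0.689
[0.45765709 0.21802344 0.27100982] [[ 0.002  0.946 -0.323]
 [ 0.    -0.323 -0.946]
 [-1.     0.002 -0.001]]
```

View pics/w3.png

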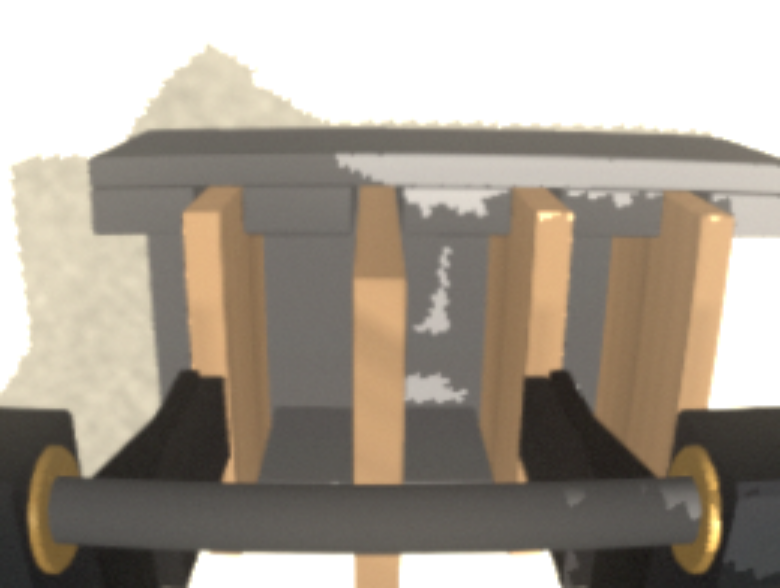

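View pics/s3.png

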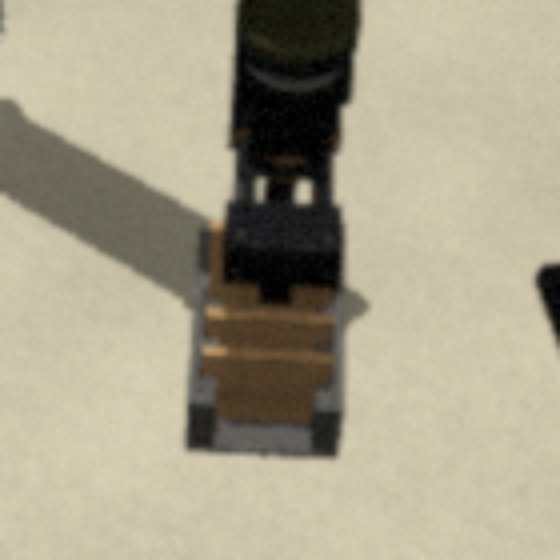

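The jaws straddle the tall blank with the neighbours clear, at zoomed x 225 and 523 against the blank at 354–405. In the scene view the gripper looks offset along the blank, so I'll check that by projecting points.

Run:
```python
from h import *
from bench import get_image
d=get_image('scene');hsv=cv2.cvtColor(d['img'],cv2.COLOR_RGB2HSV)
p,R,s=tool();print(p)
g=p+R[:,0]*.164
a=np.radians(19.3);u=np.array([np.sin(a),np.cos(a),0])
for nm,c in(('measw',[.4583,.2163,.126]),('meastop',[.4567,.213,.126]),('g',[g[0],g[1],.126])):
    c=np.array(c);print(nm,proj(d,[c-.045*u,c,c+.045*u]).round(1).tolist())
S=np.load('s1.npz');h=cv2.cvtColor(S['img'],cv2.COLOR_RGB2HSV)
for r in range(112,122):
    row=h[r,255:320];ok=[c+255 for c in range(65) if 5<row[c,0]<20 and row[c,1]>95 and row[c,2]>100];print(r,ok[:1],ok[-1:],len(ok))
```

```text
[0.45756592 0.21807608 0.27095841]
measw [[272.3, 115.0], [288.6, 115.9], [304.9, 116.7]]
meastop [[271.0, 114.8], [287.3, 115.7], [303.6, 116.6]]
g [[272.9, 114.8], [289.2, 115.7], [305.5, 116.5]]
112 [] [] 0
113 [] [] 0
114 [] [] 0
115 [] [] 0
116 [273] [294] 21
117 [279] [303] 24
118 [302] [303] 2
119 [] [] 0
120 [] [] 0
121 [] [] 0
```

The offset along the blank is only about 2 mm. Now I'll grip.

```bash
python3 -m creep '[[0,0,0,0,0,0,30],[0,0,0,0,0,0,15],[0,0,0,0,0,0,2],[0,0,0,0,0,0,2],[0,0,0,0,0,0,2]]' 25
python3 -m creep '[[0,0,0,0,0,0,2],[0,0,0,0,0,0,2],[0,0,0,0,0,0,2],[0,0,0,0,0,0,2],[0,0,0,0,0,0,2]]' 25
```

```text
time: 5.15
position: [0.4569, 0.218, 0.2697]
tool_rot: [1.446, 1.036, -1.447]
ft_force: [-0.5, 0.3, -0.0]
grip_width: 0.325
time: 5.65
position: [0.4571, 0.2179, 0.2697]
tool_rot: [1.447, 1.035, -1.447]
ft_force: [0.8, 0.9, -1.4]
grip_width: 0.091
```

```bash
python3 -m creep '[[-8,0,0,0,0,0,2],[-10,0,0,0,0,0,2],[-10,0,0,0,0,0,2],[-12,0,0,0,0,0,2],[-12,0,0,0,0,0,2]]'
python3 -m creep '[[-16,0,0,0,0,0,2],[-16,0,0,0,0,0,2],[-20,0,0,0,0,0,2],[-20,0,0,0,0,0,2],[-10,0,0,0,0,0,2]]'
python3 -m creep '[[0,0,0,0,0,0,2],[0,0,0,0,0,0,2]]'
python3 - <<'E'
from h import *
from bench import get_image
for n in('wrist','scene','top'):
    d=get_image(n);np.savez(f'{n}4.npz',**d);cv2.imwrite(f'pics/{n}4.png',d['img'][:,:,::-1])
E
```

```text
time: 6.15
position: [0.4568, 0.2182, 0.323]
tool_rot: [1.446, 1.036, -1.446]
ft_force: [-0.2, 0.1, -0.6]
grip_width: 0.092
time: 6.65
position: [0.4569, 0.2187, 0.4062]
tool_rot: [1.448, 1.035, -1.444]
ft_force: [0.4, -0.8, 0.1]
grip_width: 0.09
time: 6.85
position: [0.4567, 0.2179, 0.4034]
tool_rot: [1.446, 1.036, -1.447]
ft_force: [-0.6, -0.1, -0.0]
grip_width: 0.09
```

View pics/wrist4.png

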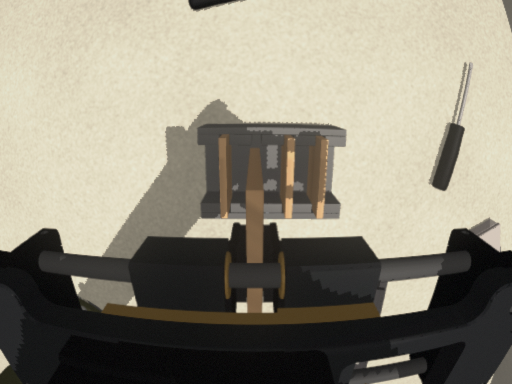

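View pics/scene4.png

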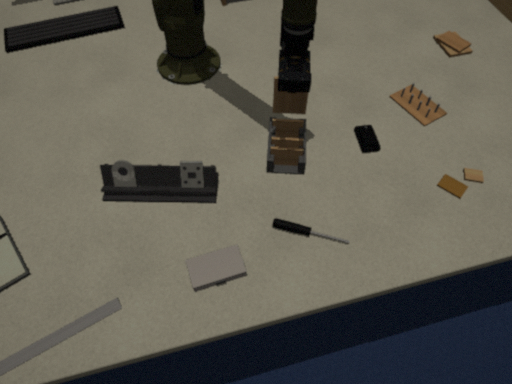

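The blank is held and clear of the rack, and the shorts are still in place. In the scene its lower edge runs roughly (274,110) to (306,112). I'll check whether it rotated or shifted in the grip.

Run:
```python
from h import *
d=np.load('scene4.npz');p,R,s=tool()
z=cv2.resize(np.clip(d['img'][70:125,260:320,::-1]*1.6,0,255).astype('uint8'),None,fx=10,fy=10,interpolation=cv2.INTER_CUBIC);cv2.imwrite('pics/s4z.png',z)
print(p)
# grasp depth: grasp point z at grip .2700-.164=.106 -> blank z 0.100 
g=p+R[:,0]*.164
for off in(0,-.002,-.004):
  pts=[g+R[:,0]*.100+R[:,2]*(k-off)+R[:,1]*.004 for k in(.045,-.045)]
  q=proj(d,pts);print(off,q.round(1).tolist(),'zoom',((q-[260,70]+.5)*10-.5).round().tolist())
```

```text
[0.45666337 0.21772889 0.40270362]
0 [[272.6, 112.2], [305.6, 113.7]] zoom [[131.0, 426.0], [460.0, 442.0]]
-0.002 [[271.9, 112.1], [304.9, 113.7]] zoom [[123.0, 426.0], [453.0, 441.0]]
-0.004 [[271.2, 112.1], [304.1, 113.7]] zoom [[116.0, 426.0], [446.0, 441.0]]
```

View pics/s4z.png

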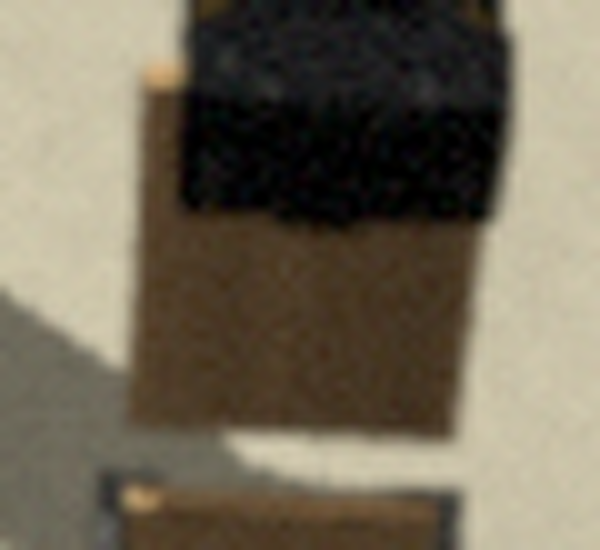

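The blank has not rotated in the grip, and its centre sits about 1.5 mm toward -u. Next I'll work out the transfer.

```bash
cat >> h.py <<'E'
a_=np.radians(16.1);N=np.array([np.cos(a_),-np.sin(a_),0]);U=np.array([np.sin(a_),np.cos(a_),0]);UP=np.array([0,0,1.])
t_=np.radians(25);XC=np.cos(t_)*N+np.sin(t_)*UP;ZC=-np.sin(t_)*N+np.cos(t_)*UP
RT=np.c_[-ZC,XC,np.cross(-ZC,XC)]
O0=N*.549+U*(-.0175)+UP*.024   # cradle origin line, at gap centre
L=.264
def tcp_for(x,y,z): return O0+XC*(.004+x)+U*(y+.0015)+ZC*z-RT[:,0]*L
def blank_now(p,R): # blank origin relative to O0 in cradle axes (mm)
    o=p+R[:,0]*L+R[:,2]*.0015-O0;return (np.array([o@XC,o@U,o@ZC])*1e3).round(1)
E
python3 - <<'E'
from h import *
p,R,s=tool();f=tcp_for(0,0,0);hov=f+UP*.09+N*.008
print('final',f,'hover',hov,RT.round(3))
up=hov.copy();up[2]=.42
print(togo(p,R,up,Rdown(N[:2])))
E
```

```text
final [ 0.41931846 -0.13768321  0.26495573] hover [ 0.4270047  -0.13990172  0.35495573] [[ 0.406  0.871 -0.277]
 [-0.117 -0.251 -0.961]
 [-0.906  0.423  0.   ]]
(array([-17.1,  87.1, 348.1]), array([-0.0469,  0.001 ,  0.0017]))
```

```bash
python3 -m creep '[[-9,0,6,0,0,0,2],[-8,3,14,0,0,0,2],[0,6,24,0,0,0,2],[0,7,28,0,0,0,2],[0,7,28,0,0,0,2]]' 30 >/dev/null
python3 -m creep '[[0,7,28,0,0,0,2],[0,7,28,0,0,0,2],[0,7,28,0,0,0,2],[0,7,28,0,0,0,2],[0,7,28,0,0,0,2]]' >/dev/null
python3 -m creep '[[0,7,28,-0.01,0,0,2],[0,7,28,-0.01,0,0,2],[0,7,26,-0.01,0,0,2],[0,5,18,-0.01,0,0,2],[0,3,8,-0.007,0,0,2]]'
python3 - <<'E'
from h import *
p,R,s=tool();f=tcp_for(0,0,0);hov=f+UP*.09+N*.008;up=hov.copy();up[2]=.42
print(p,togo(p,R,up,RT),s['joint_positions'].round(2))
E
```

```text
time: 8.5
position: [0.4283, -0.1417, 0.4209]
tool_rot: [1.415, 1.062, -1.415]
ft_force: [-0.2, 0.3, -1.7]
grip_width: 0.088
[ 0.42830359 -0.14167655  0.42086428] (array([ 0.9, -1.7, -1.3]), array([-0.0026,  0.0005,  0.4366])) [ 0.85 -0.11 -0.54  1.87 -0.06  1.36  0.04]
```

```bash
python3 -m creep '[[0,0,0,0,0,0.06,2],[0,0,0,0,0,0.1,2],[0,0,0,0,0,0.1,2],[0,0,0,0,0,0.1,2],[0,0,0,0,0,0.076,2]]'
python3 -m creep '[[0,0,0,0,0,0,2],[0,0,0,0,0,0,2],[0,0,0,0,0,0,2]]'
python3 - <<'E'
from h import *
p,R,s=tool();f=tcp_for(0,0,0);hov=f+UP*.09+N*.008
print(p,R.round(3),togo(p,R,hov,RT),s['joint_positions'].round(2),blank_now(p,R))
E
```

```text
time: 9.0
position: [0.4287, -0.1388, 0.421]
tool_rot: [1.532, 0.694, -1.091]
ft_force: [0.5, -0.1, -0.6]
grip_width: 0.095
time: 9.3
position: [0.4292, -0.1392, 0.4209]
tool_rot: [1.531, 0.699, -1.095]
ft_force: [0.2, -0.1, -0.6]
grip_width: 0.088
[ 0.42921791 -0.13923581  0.42087718] [[ 0.405  0.872 -0.276]
 [-0.116 -0.251 -0.961]
 [-0.907  0.421 -0.   ]] (array([ 59. , -29.5,   1.3]), array([ 0.0008, -0.0004,  0.0018])) [ 0.81 -0.29 -0.45  2.05 -0.19  0.93  0.14] [ 78.4   1.4 137.1]
```

```bash
python3 -m creep '[[10,-5,0,0,0,0,2],[15,-7.5,0,0,0,0.001,2],[15,-7.5,0.5,0,0,0,2],[12,-6,0.5,0,0,0,2],[7,-3.5,0,0,0,0,2]]'
python3 -m creep '[[0,0,0,0,0,0,2],[0,0,0,0,0,0,2]]'
python3 - <<'E'
from h import *
from bench import get_image
p,R,s=tool()
print(p,togo(p,R,tcp_for(0,0,0),RT),s['joint_positions'].round(2),blank_now(p,R))
for n in('scene','wrist','top'):
    d=get_image(n);np.savez(f'{n}5.npz',**d)
    if n=='scene':im=d['img'][90:215,85:235]
    elif n=='wrist': im=d['img']
    else: im=d['img'][180:300,270:430]
    k=1.4 if n=='wrist' else 4.5
    cv2.imwrite(f'pics/{n}5.png',cv2.resize(np.clip(im[:,:,::-1]*1.6,0,255).astype('uint8'),None,fx=k,fy=k,interpolation=cv2.INTER_CUBIC))
E
```

```text
time: 9.8
position: [0.4265, -0.1399, 0.3526]
tool_rot: [1.532, 0.699, -1.096]
ft_force: [0.1, 0.2, -0.0]
grip_width: 0.091
time: 10.0
position: [0.4272, -0.1401, 0.3549]
tool_rot: [1.532, 0.696, -1.093]
ft_force: [0.1, 0.1, 0.2]
grip_width: 0.093
[ 0.42721073 -0.1400645   0.35494611] (array([ 78. , -45.6,  -0.1]), array([ 0.    , -0.0002, -0.0007])) [ 0.81 -0.25 -0.48  2.15 -0.18  0.78  0.14] [49.7 -0.1 78.1]
```

View pics/scene5.png

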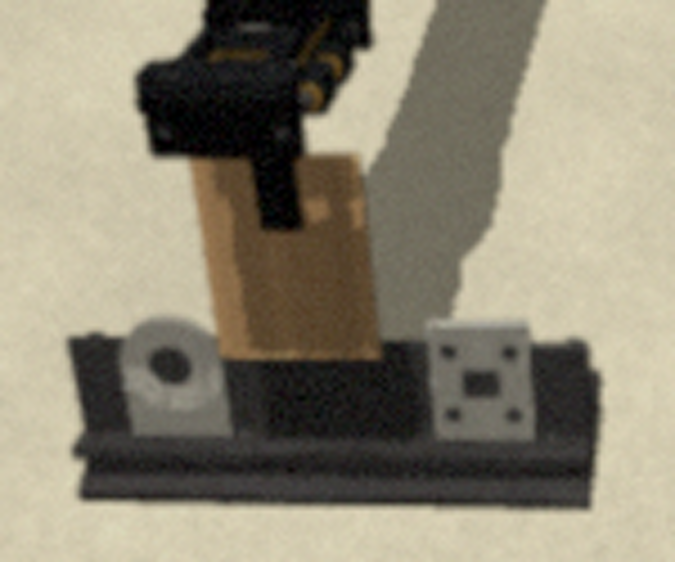

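View pics/wrist5.png

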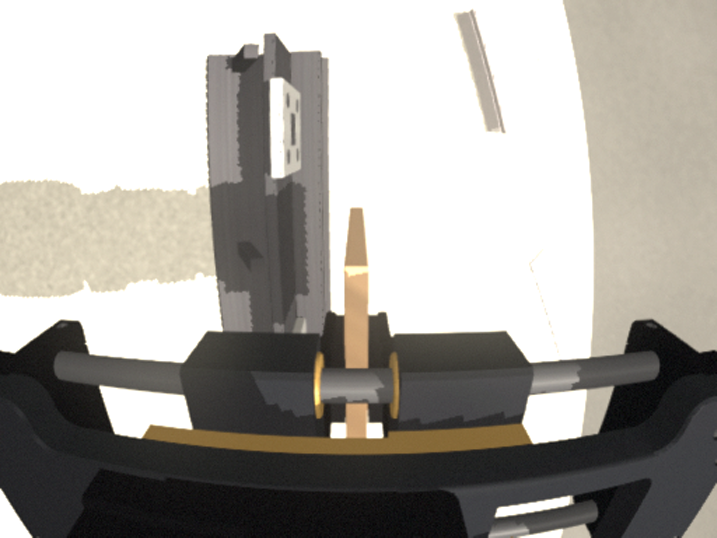

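The leaned blank hangs above the gap. Its lower corners in the zoomed scene view are at (222,358) and (380,358). I'll check those against prediction while lowering most of the way.

```bash
python3 - <<'E'
from h import *
d=np.load('scene5.npz');p,R,s=tool()
q=proj(d,[p+R[:,0]*L+R[:,2]*(.0015+k)+R[:,1]*.004 for k in(.045,-.045)]);print('zoom pred',((q-[85,90]+.5)*4.5-.5).round(1).tolist())
E
python3 -m creep '[[8,-5,0,0,0,0,2],[14,-8,0,0,0,0,2],[18,-10,0,0,0,0,2],[15,-8,0,0,0,0,2],[10,-6,0,0,0,0,2]]'
python3 -m creep '[[0,0,0,0,0,0,2],[0,0,0,0,0,0,2]]'
python3 - <<'E'
from h import *
from bench import get_image
p,R,s=tool()
print(p,togo(p,R,tcp_for(0,0,0),RT),s['joint_positions'].round(2),blank_now(p,R))
d=get_image('scene');np.savez('scene6.npz',**d)
q=proj(d,[p+R[:,0]*L+R[:,2]*(.0015+k)+R[:,1]*.004 for k in(.045,-.045)]);print('zoom pred',((q-[85,90]+.5)*4.5-.5).round(1).tolist())
cv2.imwrite('pics/scene6.png',cv2.resize(np.clip(d['img'][90:215,85:235,::-1]*1.6,0,255).astype('uint8'),None,fx=4.5,fy=4.5,interpolation=cv2.INTER_CUBIC))
E
```

```text
zoom pred [[218.5, 355.0], [378.2, 357.4]]
time: 10.65
position: [0.4205, -0.1381, 0.2786]
tool_rot: [1.532, 0.698, -1.095]
ft_force: [-0.0, 0.8, -1.1]
grip_width: 0.093
time: 10.85
position: [0.4214, -0.1384, 0.2806]
tool_rot: [1.532, 0.695, -1.093]
ft_force: [-0.1, 0.7, -1.6]
grip_width: 0.086
[ 0.42140725 -0.13843459  0.28055572] (array([13.2, -8.6, -0.1]), array([-0.    , -0.    , -0.0012])) [ 0.81 -0.17 -0.51  2.26 -0.15  0.6   0.11] [12.9 -0.1 13.2]
zoom pred [[250.9, 423.9], [401.3, 426.1]]
```

View pics/scene6.png

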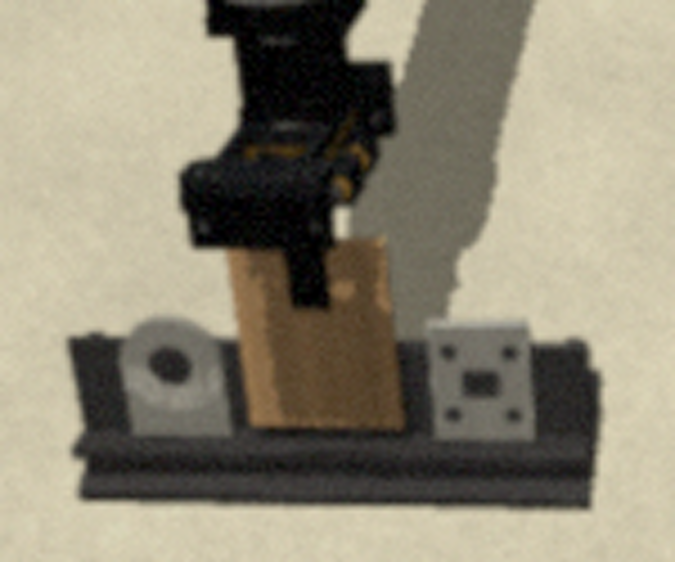

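The blank is in the gap and parallel to the ledge. Its lower edge runs (247,427) to (403,428), with the arch edge at 231 and the square edge at 436. I'll nudge it 2 mm toward the square and lower in small steps, watching the force.

```bash
python3 -m creep '[[4,-2,-1,0,0,-0.001,2],[4,-2,-1,0,0,0,2],[1,0,0,0,0,0,2],[0,0,0,0,0,0,2],[0,0,0,0,0,0,2]]'
python3 -m creep '[[1,0,0,0,0,0,2],[0,0,0,0,0,0,2],[0,0,0,0,0,0,2]]'
python3 -m creep '[[1,0,0,0,0,0,2],[0,0,0,0,0,0,2],[0,0,0,0,0,0,2]]'
python3 - <<'E'
from h import *
p,R,s=tool();f=s['ft_force'];print(p,blank_now(p,R),'F x,u,z',f@XC,f@U,f@ZC)
E
```

```text
time: 11.4
position: [0.422, -0.1365, 0.2705]
tool_rot: [1.532, 0.697, -1.094]
ft_force: [0.4, -0.1, -0.9]
grip_width: 0.09
time: 11.7
position: [0.4223, -0.1366, 0.2695]
tool_rot: [1.532, 0.697, -1.094]
ft_force: [0.6, 0.2, 0.3]
grip_width: 0.087
time: 12.0
position: [0.4227, -0.1367, 0.2686]
tool_rot: [1.532, 0.697, -1.094]
ft_force: [-0.2, 0.3, -0.2]
grip_width: 0.09
[ 0.42271284 -0.136742    0.26856095] [8.1 1.8 2. ] F x,u,z -0.3288629171254647 0.18507481472717102 -0.0652024034504582
```

```bash
python3 -m creep '[[1,0,0,0,0,0,2],[0,0,0,0,0,0,2],[0,0,0,0,0,0,2]]'
python3 -m creep '[[0.7,0,0,0,0,0,2],[0,0,0,0,0,0,2],[0,0,0,0,0,0,2]]'
python3 -m creep '[[0.7,0,0,0,0,0,2],[0,0,0,0,0,0,2],[0,0,0,0,0,0,2]]'
```

```text
time: 12.3
position: [0.4231, -0.1368, 0.2676]
tool_rot: [1.532, 0.697, -1.094]
ft_force: [0.0, 0.2, -0.5]
grip_width: 0.09
time: 12.6
position: [0.4234, -0.1369, 0.267]
tool_rot: [1.532, 0.697, -1.094]
ft_force: [0.6, 0.0, -0.2]
grip_width: 0.09
time: 12.9
position: [0.4238, -0.137, 0.2667]
tool_rot: [1.532, 0.697, -1.094]
ft_force: [-4.1, 2.0, 4.5]
grip_width: 0.09
```

Contact with the ledge at about 6 N, and the height agrees (z≈0). I'll ease off slightly and slide toward the back.

```bash
python3 -m creep '[[-0.4,0,0,0,0,0,2],[0,-1,0,0,0,0,2],[0,-1,0,0,0,0,2],[0,0,0,0,0,0,2]]'
python3 -m creep '[[0,-1,0,0,0,0,2],[0,0,0,0,0,0,2],[0,0,0,0,0,0,2]]'
python3 -m creep '[[0,-0.7,0,0,0,0,2],[0,0,0,0,0,0,2],[0,0,0,0,0,0,2]]'
python3 - <<'E'
from h import *
p,R,s=tool();f=s['ft_force'];print(p,blank_now(p,R),'F x,u,z',f@XC,f@U,f@ZC)
E
```

```text
time: 13.3
position: [0.4217, -0.1364, 0.2657]
tool_rot: [1.532, 0.697, -1.094]
ft_force: [-0.6, -0.1, -0.6]
grip_width: 0.085
time: 13.6
position: [0.4209, -0.1362, 0.2654]
tool_rot: [1.532, 0.697, -1.094]
ft_force: [-0.6, 1.1, -0.6]
grip_width: 0.091
time: 13.9
position: [0.4203, -0.136, 0.2652]
tool_rot: [1.532, 0.697, -1.094]
ft_force: [0.1, 0.7, -0.4]
grip_width: 0.085
[ 0.42027186 -0.1360413   0.2651844 ] [4.4 1.8 0. ] F x,u,z -0.24671967821846463 0.698623448762348 -0.3565768910465439
```

```bash
python3 -m creep '[[0,-0.7,0,0,0,0,2],[0,0,0,0,0,0,2],[0,0,0,0,0,0,2]]'
python3 -m creep '[[0,-0.6,0,0,0,0,2],[0,0,0,0,0,0,2],[0,0,0,0,0,0,2]]'
```

```text
time: 14.2
position: [0.4197, -0.1358, 0.2649]
tool_rot: [1.532, 0.697, -1.094]
ft_force: [0.7, -0.2, -1.3]
grip_width: 0.087
time: 14.5
position: [0.4193, -0.1357, 0.2648]
tool_rot: [1.532, 0.696, -1.094]
ft_force: [0.4, -0.6, -1.0]
grip_width: 0.092
```

```bash
python3 -m creep '[[0.3,-0.6,0,0,0,0,2],[0,0,0,0,0,0,2],[0,0,0,0,0,0,2]]'
python3 -m creep '[[0.3,-0.5,0,0,0,0,2],[0,0,0,0,0,0,2],[0,0,0,0,0,0,2]]'
python3 - <<'E'
from h import *
from bench import get_image
p,R,s=tool();f=s['ft_force'];print(p,blank_now(p,R),'F x,u,z',f@XC,f@U,f@ZC)
d=get_image('scene');np.savez('scene7.npz',**d)
cv2.imwrite('pics/scene7.png',cv2.resize(np.clip(d['img'][90:215,85:235,::-1]*1.6,0,255).astype('uint8'),None,fx=4.5,fy=4.5,interpolation=cv2.INTER_CUBIC))
d=get_image('wrist');cv2.imwrite('pics/wrist7.png',cv2.resize(np.clip(d['img'][20:330,130:380,::-1]*1.6,0,255).astype('uint8'),None,fx=1.9,fy=1.9,interpolation=cv2.INTER_CUBIC))
E
```

```text
time: 14.8
position: [0.4191, -0.1357, 0.2645]
tool_rot: [1.532, 0.696, -1.093]
ft_force: [0.8, -0.1, 1.2]
grip_width: 0.091
time: 15.1
position: [0.419, -0.1356, 0.2644]
tool_rot: [1.532, 0.695, -1.093]
ft_force: [1.3, 0.5, 6.1]
grip_width: 0.086
[ 0.41901017 -0.13563391  0.26441108] [ 3.4  1.8 -0.1] F x,u,z 3.6191139412051387 0.8369767027062848 5.094069420492007
```

View pics/scene7.png

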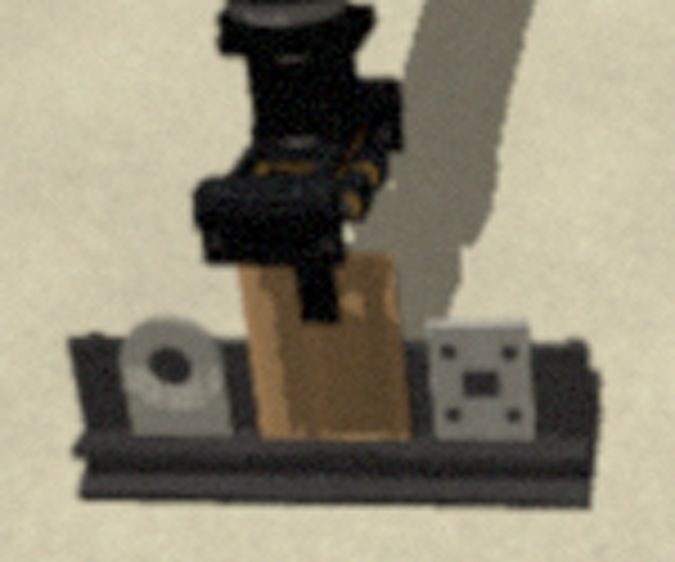

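View pics/wrist7.png

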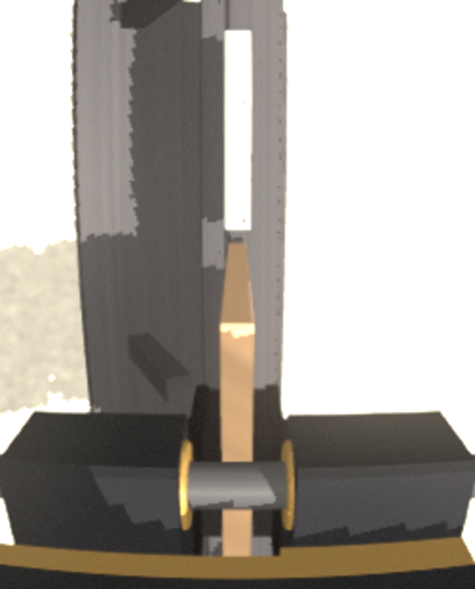

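The blank is seated with both contacts felt, about 5 N on the ledge and 3.6 N on the back. The lower edge spans 258–410 at row 440, level with the parts' lower edges, leaving about 15 mm on each side. I'll release.

```bash
python3 -m creep '[[0,0,0,0,0,0,10],[0,0,0,0,0,0,14],[0,0,0,0,0,0,20],[0,0,0,0,0,0,30],[0,0,0,0,0,0,40]]' 
python3 -m creep '[[0,0,0,0,0,0,40],[0,0,0,0,0,0,40],[0,0,0,0,0,0,40]]'
python3 - <<'E'
from h import *
from bench import get_image
d=get_image('wrist');cv2.imwrite('pics/wrist8.png',cv2.resize(np.clip(d['img'][20:330,130:380,::-1]*1.6,0,255).astype('uint8'),None,fx=1.9,fy=1.9,interpolation=cv2.INTER_CUBIC))
E
```

```text
time: 15.7
position: [0.418, -0.1354, 0.263]
tool_rot: [1.532, 0.698, -1.095]
ft_force: [1.3, 0.2, -0.1]
grip_width: 0.328
time: 16.0
position: [0.4184, -0.1355, 0.2636]
tool_rot: [1.532, 0.697, -1.094]
ft_force: [-0.2, 0.4, -0.4]
grip_width: 0.449
```

View pics/wrist8.png

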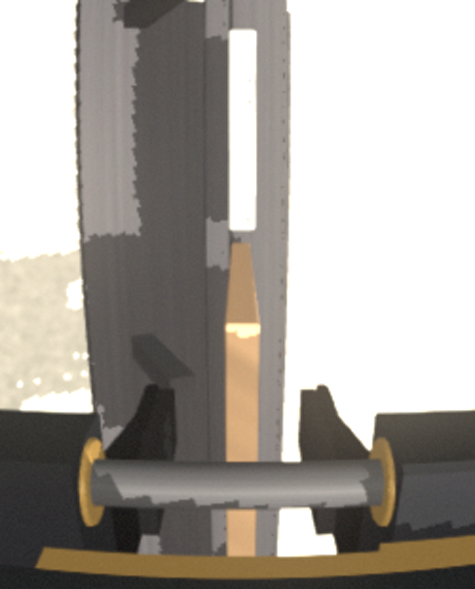

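Both fingers are clear of the blank. I'll back out along it.

```bash
python3 -m creep '[[0,0,0,0,0,0,60],[-6,1,0,0,0,0,65],[-10,2,0,0,0,0,65],[-10,2,0,0,0,0,65],[-10,2,0,0,0,0,65]]'
python3 -m creep '[[-12,3,0,0,0,0,65],[-12,5,0,0,0,0,65],[-15,8,0,0,0,0,65],[-15,8,0,0,0,0,65],[0,0,0,0,0,0,65]]'
python3 - <<'E'
from h import *
from bench import get_image
p,R,s=tool();print(s['joint_positions'].round(2),s['time'])
for n in('scene','wrist','top'):
    d=get_image(n);np.savez(f'{n}9.npz',**d)
    im={'scene':d['img'][90:215,85:235],'top':d['img'][180:300,270:430],'wrist':d['img']}[n];k=1.4 if n=='wrist' else 4.5
    cv2.imwrite(f'pics/{n}9.png',cv2.resize(np.clip(im[:,:,::-1]*1.6,0,255).astype('uint8'),None,fx=k,fy=k,interpolation=cv2.INTER_CUBIC))
E
```

```text
time: 16.55
position: [0.4099, -0.133, 0.3006]
tool_rot: [1.532, 0.696, -1.094]
ft_force: [-0.8, 0.2, 0.2]
grip_width: 0.73
time: 17.05
position: [0.4098, -0.1329, 0.3617]
tool_rot: [1.532, 0.691, -1.09]
ft_force: [0.3, 0.1, -0.2]
grip_width: 0.753
[ 0.73 -0.3  -0.41  2.18 -0.18  0.8   0.13] 17.05
```

View pics/scene9.png

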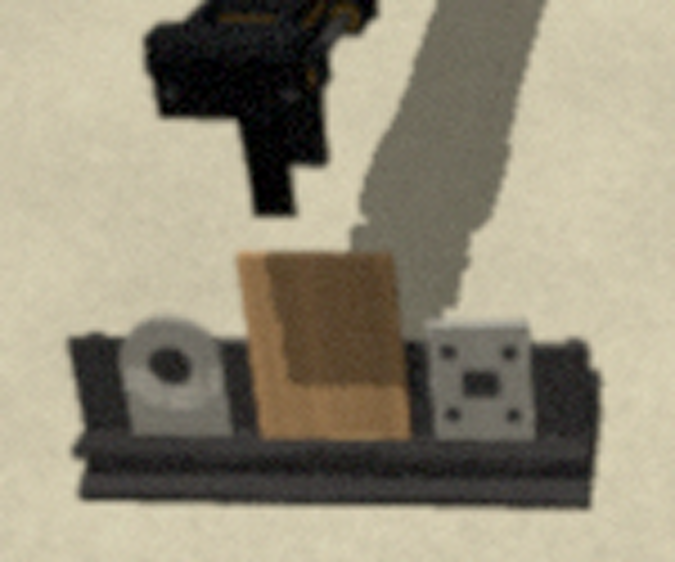

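View pics/wrist9.png

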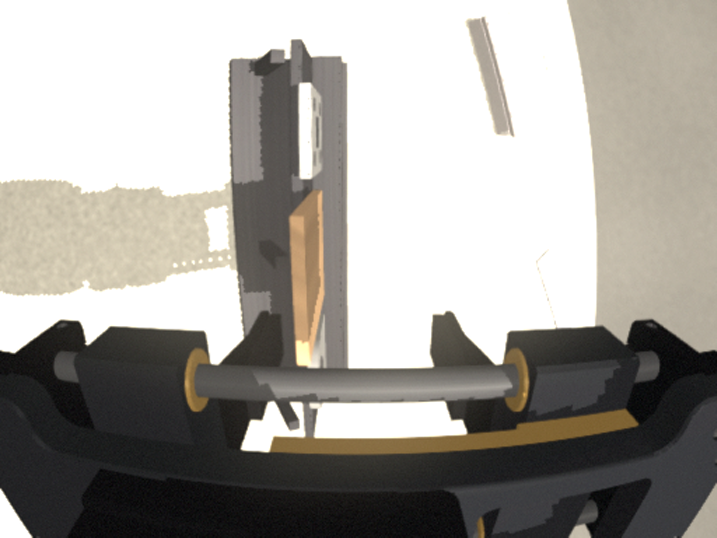

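The blank leans flush and its lower edge is level with those of the parts. Joint 2 is close to its range limit, so I'll move the arm off it and up, then measure the result.

```bash
python3 -m creep '[[0,8,0,0,0,0,65],[-1,10,0,0,0,-0.05,65],[-1,12,0,0,0,-0.08,65],[-2,10,0,0,0,-0.08,65],[-2,8,0,0,0,-0.08,65]]'
python3 -m creep '[[-15,0,-10,0,0,-0.08,65],[-20,0,-20,0,0,-0.05,65],[-20,0,-20,0,0,0,65],[0,0,0,0,0,0,65],[0,0,0,0,0,0,65]]'
python3 - <<'E'
from h import *
from bench import get_image
p,R,s=tool();print(s['joint_positions'].round(2))
S=get_image('scene');W=get_image('wrist');T=get_image('top')
np.savez('wA.npz',**W)
Z=lambda x,y:[85+(x+.5)/4.5-.5,90+(y+.5)/4.5-.5]
for nm,px,h in(('lowL',Z(262,439),.0274),('lowR',Z(410,439),.0274),('topL',Z(237,254),.136),('topR',Z(391,254),.136),('sq lowL',Z(436,438),.0274),('ar lowR',Z(232,436),.0274)):
    w=cast(S,px,h)[0]-O0;print(nm,'n,u mm',(w@N*1e3).round(1),(w@U*1e3).round(1))
cv2.imwrite('pics/wristA.png',W['img'][:,:,::-1])
a=np.load('s1.npz')['img'].astype(int);b=S['img'].astype(int)
df=(abs(a-b).max(2)>40).astype('uint8');n,l,st,c=cv2.connectedComponentsWithStats(df)
print([(st[i].tolist()) for i in range(1,n) if st[i,4]>15])
cv2.imwrite('pics/topA.png',np.clip(T['img'][:,:,::-1]*1.5,0,255).astype('uint8'))
E
```

```text
time: 17.7
position: [0.4509, -0.145, 0.3808]
tool_rot: [1.46, 0.943, -1.311]
ft_force: [0.7, -0.2, -0.1]
grip_width: 0.746
time: 18.2
position: [0.4605, -0.0959, 0.4351]
tool_rot: [1.418, 1.05, -1.402]
ft_force: [-0.3, -0.3, 0.2]
grip_width: 0.744
[ 0.71 -0.07 -0.53  1.82 -0.03  1.37 -0.09]
lowL n,u mm 9.7 -42.0
lowR n,u mm 8.1 47.4
topL n,u mm -43.4 -41.4
topR n,u mm -45.0 46.8
sq lowL n,u mm 7.0 63.0
ar lowR n,u mm 7.8 -60.5
[[32, 0, 51, 21, 774], [125, 0, 51, 116, 2984], [51, 35, 68, 98, 4004], [206, 40, 10, 9, 58], [179, 80, 33, 86, 2092], [144, 84, 40, 63, 1031], [273, 116, 31, 6, 127], [138, 146, 4, 8, 22], [166, 147, 8, 19, 113], [133, 155, 43, 33, 701], [123, 202, 27, 6, 154]]
```

View pics/wristA.png

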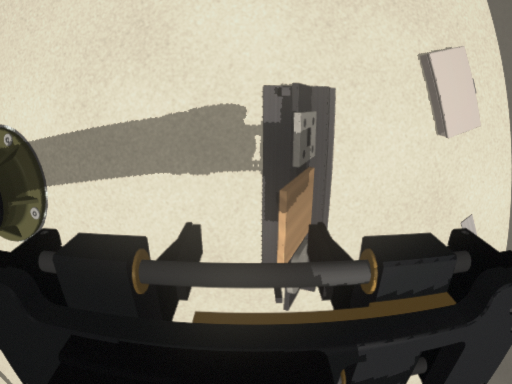

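View pics/topA.png

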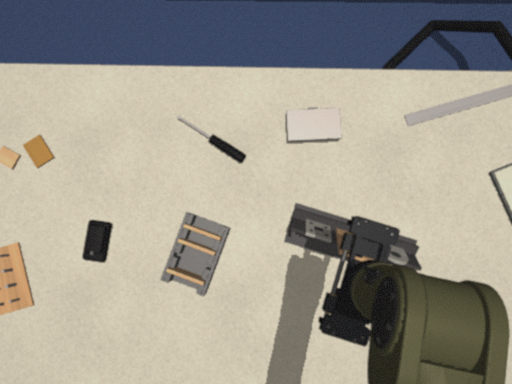

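Checks agree: the lower front edge is at n=8–10 mm (ideal 7.3, parts read 7–8), the top is at -43 to -45 mm (ideal -43.5), and there is 15–18 mm clear on each side. Nothing else has moved and the arm is clear. Handing in.

```bash
python3 -c "
from bench import ctrl,monitor
print(monitor.get_state()['time']);print(ctrl.close_job())"
```

```text
18.35
the job is handed in; nothing more can be done
None
```

The tall blank now leans on the sloped rest between the two finished parts, and I handed the job in at 18.35 s; no verdict is reported. I gripped it by its top edge and drew it straight up out of the slot at x = -18 mm. I tilted it 25° and set it down on the ledge, then slid it back until I felt about 5 N on the ledge and 3.6 N on the back before opening the fingers.

**Final checks from the scene view:**
- **Lean:** the top front edge was where it should be for a 25° lean, within about 1.5 mm.
- **Lower edge:** it was level with the finished parts' lower edges and read 1–2.5 mm further out than ideal. It was also skewed by about 1°. Both are within what the pixels can resolve.
- **Clearance:** about 15–18 mm was free on each side of the blank.
- **Other items:** by eye, the short blanks, finished parts and bystanders looked unmoved. I did not measure their final positions; the arch part was partly hidden by the arm in the last pictures.
- **Arm:** it was clear of everything.

Joint 2 read -0.30, right at its -0.3 range limit, while backing off after the release. I moved it away straight after, and no fault was reported.

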